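Pack away the radio battery and latch the box

TASK

Pick up the spare rechargeable battery pack from the desk and put it down inside the open battery box without dropping it. Then shut the lid fully and press the snap latch on the lid's edge down until it lies flush against the front of the box. Leave the transceiver, the mug and the tuning knob where they are.

Things in the scene. Friction and masses are not known exactly. Their poses are not given: they have to be found in the camera images.
- battery_box: Yellow plastic open-topped battery box screwed to the desk. Outside 150 (its x) x 112 (its y) x 56 mm high, walls and floor 5 mm thick. Origin: centre of its underside. z up. Its lid is hinged along its +y top rim; its -y side is the front, where the latch goes. Two small 4 mm high screw feet reach 18 mm past its +x and -x ends.
- hinge_line (a point): Middle of the lid's hinge axis: on the box's +y rim, 56 mm above the desk; the axis runs along the box's x. Fixed to the box.
- lid (a joint): Lid hinge angle, rad: 0 = shut flat on the rim, 1.57 = upright, grows as it opens, at most 2.0. The yellow lid is 150 mm along the hinge, 114 mm from hinge to free edge, 7 mm thick; its hinge is stiff, so it stays at any angle (about 2 N at the free edge moves it).
- lid_edge (a point): Middle of the lid's free edge, on its outer face (the face that is on top when shut). Turns with the lid: z is the lid's outward normal (up when shut), -y points away from the hinge.
- latch (a joint): Latch angle, rad, measured from the lid: 0 = folded home (flush against the box's front when the lid is shut), 1.57 = standing straight out from the lid's edge. Stiff hinge: it stays where left, about 1.5 N at its tip moves it.
- latch_tip (a point): Outer end of the latch, a yellow flap 44 mm wide, 4 mm thick and 32 mm long from its pivot, in the middle of the lid's free edge; the pivot lies along the box's x, 4 mm beyond the free edge and at mid-thickness of the lid. Its -z points from the pivot to the tip.
- pack: Grey plastic rechargeable battery pack, a block 70 (its x) x 40 (its y) x 30 mm high with rounded edges, brass contacts on its +x end and a pale label on top, lying loose on the desk; about 150 g. Origin: centre of its underside.
- pack_mid (a point): Centre of the battery pack, 15 mm above its underside.
- transceiver: Grey handheld transceiver lying on its back, 60 (its x) x 115 (its y) x 34 mm, with a 12 mm thick stub antenna reaching 40 mm past its -y end. Leave alone. Origin: centre of its underside.
- tuning_knob: Chrome tuning knob resting loose, 44 mm wide at its foot and 22 mm high. Leave alone. Origin: centre of its underside.
- mug: White ceramic mug, 80 mm wide, 92 mm high, handle towards its +y. Leave alone. Origin: centre of its underside.
Not all that is in view belongs to the job. What is shaped like the pack but turquoise is not meant. Of the things that look like the battery_box, the larger one is meant.

How it is judged:
On the way:
1. the battery pack lies inside the box, let go, with the lid still open (x of pack_mid in the frame of battery_box between -0.07 and 0.07 m and y of pack_mid in the frame of battery_box between -0.051 and 0.051 m and z of pack_mid in the frame of battery_box below 0.045 m and contact force between the fingers and pack below 0.1 N and value of joint lid above 0.3 rad), for 0.2 s.
At the end, for the whole second after the job is handed in: The battery pack is at rest inside the battery box (its centre within the box's walls and less than 45 mm above the desk), the lid is shut to within 0.05 rad (6 mm at its free edge), and the latch is folded down to within 0.2 rad (6 mm at its tip) (x of pack_mid in the frame of battery_box between -0.07 and 0.07 m and y of pack_mid in the frame of battery_box between -0.051 and 0.051 m and z of pack_mid in the frame of battery_box below 0.045 m and value of joint lid below 0.05 rad and value of joint latch below 0.2 rad and linear speed of pack below 0.02 m/s); the robot touches nothing.
It fails at once if the transceiver, the mug or the tuning knob is shifted by more than 30 mm (distance of any of transceiver, mug, tuning_knob from where it was at the start of the episode above 0.03 m).
It fails at once if the battery pack is dropped from more than about 40 mm (out of the fingers and faster than 0.9 m/s) (linear speed of pack above 0.9 m/s and contact force between the fingers and pack below 0.1 N).
It also fails if it takes over 48 s, if anything falls off the work surface, if the arm or the gripper's body presses on something with over 40 N, if the wrist force passes 120 N, or if a joint passes its speed limit or range.

ROBOT

A 7-joint arm with a two-finger parallel gripper is mounted at the origin on the work surface. World frame = base frame: x ahead of the robot, y to its left, z up, the work surface at z = 0. Lengths are in m, angles in rad, forces in N, time in s.
With the tool pointing down it reaches from about 0.425 to 0.925 m from the base axis. Payload 6.8 kg.
Tool frame: the origin (TCP) lies midway between the tips of the shut fingers; the grasp point (between the pads) lies 19 mm behind it; z points along the fingers, y is the line along which they close (so a half turn about z gives the same grasp; the last joint's range is limited). The gripper opens to 85 mm and grips with 20 to 120 N. Pads are 22 mm wide; open, the fingers measure 114 mm over their backs; the gripper's body (76 mm by 85 mm) begins 54 mm behind the grasp point. The pads swing forward as they close: fully open they stand 13 mm farther back than shut.
Start: joints at [-1.334, 0.477, 0.022, 1.555, -0.011, 1.109, -0.083], TCP at [0.228, 0.635, 0.231] pointing down, gripper open.
Joint ranges: [-2.96, 2.96], [-0.34, 2.1], [-1.41, 1.46], [0.24, 2.44], [-1.37, 4.51], [0.17, 1.92], [-2.96, 2.96]. Speed limits (rad/s): [2.39, 2.39, 3.14, 3.14, 3.14, 3.14, 3.14].

INTERFACE

Orientations are given as a unit quaternion [w, x, y, z].
In Python, from station import bot gives the robot as it stands.
- The arm moves only by the tool jog_arm, never from a script. Its argument "rows" is a list of rows, each an object of numbers: "fingers": the finger opening in mm, from 0 to 85.4; "x", "y", "z": the shift along the tool's x, y, z in mm; "ax", "ay", "az": the turn, a rotation vector about the tool's x, y, z in degrees. A call has exactly 8 rows; each row shifts and turns the commanded pose from where the row before left it, along the tool's axes as they then stand; what a row does not reach is not made up. A row lasts 1/10 s, in which the tool goes at most 50 mm and 8.59 degrees, less where a joint would pass 70% of its speed; a pose out of reach is approached as far as the arm can. A call with a gripper value outside its range is refused whole. The fingers move at their own pace and stop on an object; "force" is the grip in N (left out, the last holds). Time passes only in rows, so rows that do not move let the fingers close, or fill a call up. It gives the time, the measured TCP pose, the force, the opening and the grip force at its end, in the units of the state.
- bot.get_obs(): the state, without advancing time (a new reading comes with each control period).
- bot.read_camera(name): name is "scene" or "top" or "wrist"; returns a dict with "pixels" (480x640x3 uint8, red, green, blue), "vertical_fov" (degrees; the focal length in pixels is half the picture's height over the tangent of half this angle, whatever the lens; pixels are square), "cx", "cy" (the principal point, pixels), "world_from_camera" (4x4, takes a point from camera to world coordinates). Camera axes: x right, y down, z forward; pixel columns grow to the right and rows downward; lengths in m; the calibration is good to about 2 mm. The wrist camera is an equidistant fisheye: a pixel r from the principal point sees the ray r / f radians off the axis. A picture is of the moment at which its call begins. There is no depth.
- bot.hand_in(): hands the job in; it is judged then, once.
The state is a dict: "t": time; "q": joint angles; "joint_vel": joint speeds; "joint_torque": joint torques, N m; "eef_pos": TCP position; "tool_rot": TCP orientation; "contact_force": force on the tool from outside, world axes, zero at the start; "torque": the same for the moment, N m; "gripper_width": opening from 0.0 (shut) to 1.0 (fully open); "grasp_force": force on a finger pad.
Only numpy, scipy, OpenCV 4.12 (cv2) and the standard library are available. Lean on these libraries where they do the work, as an engineer would, in place of code of your own. Each camera call takes 0.05 s, during which the arm holds its last target. There are 200 camera calls.

## Working session

There is one attempt and no reset: what is moved stays moved. The work goes in short steps, Python scripts to look and compute and a tool call to move; the robot and the scene stay as the last step left them, time stands still between calls to the robot, and variables do not carry over. Pictures are saved under pics/ and viewed, at most 10 in all, crops included, and the job is handed in when it is done.

Besides the shell and the picture viewer there is one more tool, called after "Call:" as name(argument=value, ...) on one line, values as JSON. jog_arm: Moves the arm, as the interface text tells. Its arguments: {"type":"object","properties":{"rows":{"type":"array","items":{"type":"object","properties":{"fingers":{"type":"number"},"x":{"type":"number"},"y":{"type":"number"},"z":{"type":"number"},"ax":{"type":"number"},"ay":{"type":"number"},"az":{"type":"number"}}}},"force":{"type":"number"}},"required":["rows"]}

```bash
mkdir -p pics; ls; cat > h.py <<'E'
import numpy as np, cv2
from station import bot
def cam(n,save=None):
    c=bot.read_camera(n)
    if save: cv2.imwrite('pics/'+save,c['pixels'][:,:,::-1])
    return c
def ray(c,u,v):
    f=240/np.tan(np.radians(c['vertical_fov'])/2); d=np.array([u-c['cx'],v-c['cy']],float)
    T=np.array(c['world_from_camera'])
    if c.get('fish'):
        r=np.hypot(*d); a=r/f; k=np.array([*(d/max(r,1e-9)*np.sin(a)),np.cos(a)])
    else: k=np.array([*(d/f),1])
    return T[:3,3],T[:3,:3]@k
def plane(c,u,v,z):
    o,k=ray(c,u,v); return o+k*(z-o[2])/k[2]
def proj(c,p):
    T=np.array(c['world_from_camera']); q=T[:3,:3].T@(np.array(p)-T[:3,3]); f=240/np.tan(np.radians(c['vertical_fov'])/2)
    if c.get('fish'):
        a=np.arctan2(np.hypot(q[0],q[1]),q[2]); s=f*a/np.hypot(q[0],q[1])
    else: s=f/q[2]
    return np.array([c['cx']+s*q[0],c['cy']+s*q[1]])
E
python3 - <<'E'
from h import *
import pickle
a=cam('scene','s0.png');b=cam('top','t0.png');pickle.dump((a,b),open('c0.pkl','wb'))
for c in(a,b): print(c['vertical_fov'],c['cx'],c['cy'],np.round(c['world_from_camera'],3))
print(bot.get_obs())
E
```

```text
pics
46.76067264015248 317.52763242394184 239.07277763348702 [[-0.32   0.799 -0.51   1.005]
 [ 0.947  0.27  -0.173  0.117]
 [-0.    -0.538 -0.843  0.934]
 [ 0.     0.     0.     1.   ]]
46.94537640533062 322.3193067562127 242.81848777840105 [[ 0.026 -0.995  0.098  0.383]
 [-1.    -0.024  0.019 -0.074]
 [-0.016 -0.098 -0.995  1.018]
 [ 0.     0.     0.     1.   ]]
{'t': 0.1, 'q': array([-1.3340909 ,  0.47774513,  0.02233241,  1.55633896, -0.01143783,
        1.10930726, -0.08309653]), 'joint_vel': array([ 9.82019386e-04, -1.39779437e-03,  5.26802510e-04, -3.52759810e-03,
        6.74807319e-05,  1.16247134e-03, -2.68159347e-03]), 'joint_torque': array([ 4.56798618e-03, -5.97765326e+01,  1.61389131e+00, -2.81956351e+01,
        1.28733294e-02,  5.07062359e-03, -1.14539682e-05]), 'eef_pos': array([0.2280011 , 0.63476326, 0.23040994]), 'tool_rot': array([-5.72784779e-05,  1.71520095e-01,  9.85180267e-01, -8.33493488e-04]), 'contact_force': array([0.10614153, 0.08470747, 0.20239127]), 'torque': array([-0.0208471 ,  0.03731433, -0.02447939]), 'grasp_force': 0.0, 'gripper_width': 1.0016156460982633}
```

View pics/s0.png

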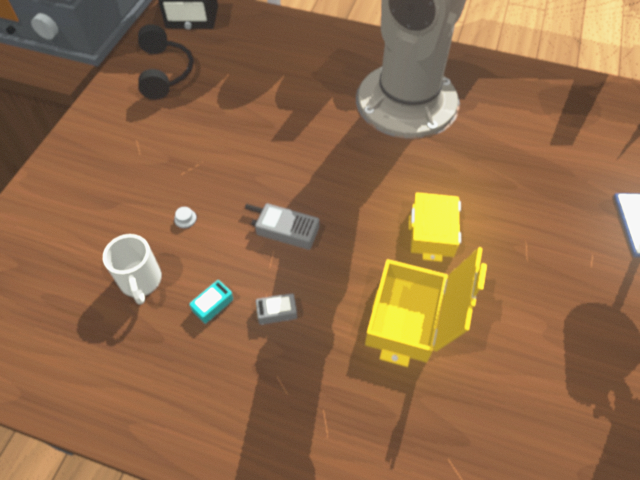

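View pics/t0.png

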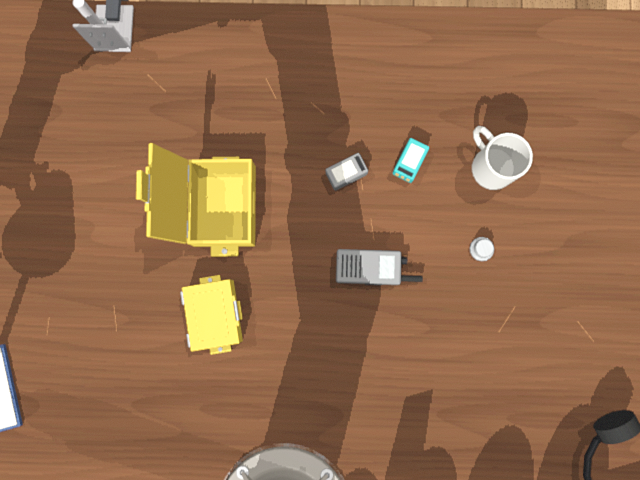

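The top view shows the big box's rim at about (190..255, 158..245), with its hinge on the left (world +y) and the lid leaning back. The pack is at (347,171), the turquoise decoy at (411,160) and the transceiver at (370,267).

```bash
python3 - <<'E'
from h import *
import pickle
a,b=pickle.load(open('c0.pkl','rb'))
for nm,c,(x0,y0,x1,y1),(X0,Y0,X1,Y1) in(('scene',a,(245,285,310,330),(360,240,500,370)),('top',b,(315,145,378,197),(130,135,270,262))):
    hsv=cv2.cvtColor(c['pixels'],cv2.COLOR_RGB2HSV)
    m=np.zeros((480,640),np.uint8); m[y0:y1,x0:x1]=((hsv[y0:y1,x0:x1,1]<70))*255
    m=cv2.morphologyEx(m,cv2.MORPH_CLOSE,np.ones((5,5)))
    k=max(cv2.findContours(m,0,2)[0],key=cv2.contourArea); r=cv2.minAreaRect(k); bx=cv2.boxPoints(r)
    print(nm,'pack',r,cv2.contourArea(k)); P=np.array([plane(c,*p,.03) for p in bx]);print(np.round(P,4),P.mean(0))
    print([np.linalg.norm(P[i]-P[i-1]).round(4) for i in range(4)])
    for p in [(253,158),(256,244),(190,243),(190,160)] if nm=='top' else [(388,261),(447,273),(431,358),(369,346)]: print('rim',np.round(plane(c,*p,.056),4))
crop=b['pixels'][135:265,120:380,::-1]; A=cv2.resize(crop,(780,390),interpolation=2)
cv2.imwrite('pics/c1.png',A)
crop=a['pixels'][230:380,240:500,::-1]; cv2.imwrite('pics/c2.png',cv2.resize(crop,(780,450),interpolation=2))
E
```

```text
scene pack ((275.8943176269531, 308.4010314941406), (27.052581787109375, 40.54990768432617), 79.99201965332031) 1000.0
[[ 0.6162 -0.137   0.03  ]
 [ 0.5797 -0.0735  0.03  ]
 [ 0.6267 -0.0476  0.03  ]
 [ 0.6618 -0.1095  0.03  ]] [ 0.62111106 -0.09188713  0.03      ]
[np.float64(0.0532), np.float64(0.0732), np.float64(0.0536), np.float64(0.0712)]
rim [0.4779 0.0743 0.056 ]
rim [0.4681 0.1816 0.056 ]
rim [0.6347 0.1888 0.056 ]
rim [0.6473 0.0862 0.056 ]
top pack ((346.5, 171.0), (24.59674835205078, 39.354793548583984), 63.43495178222656) 900.5
[[ 0.6153 -0.0536  0.03  ]
 [ 0.6494 -0.117   0.03  ]
 [ 0.609  -0.1377  0.03  ]
 [ 0.5751 -0.0746  0.03  ]] [ 0.61220667 -0.09574038  0.03      ]
[np.float64(0.0453), np.float64(0.072), np.float64(0.0454), np.float64(0.0717)]
rim [0.626  0.0717 0.056 ]
rim [0.4724 0.0605 0.056 ]
rim [0.4713 0.1767 0.056 ]
rim [0.6199 0.1841 0.056 ]
```

View pics/c1.png

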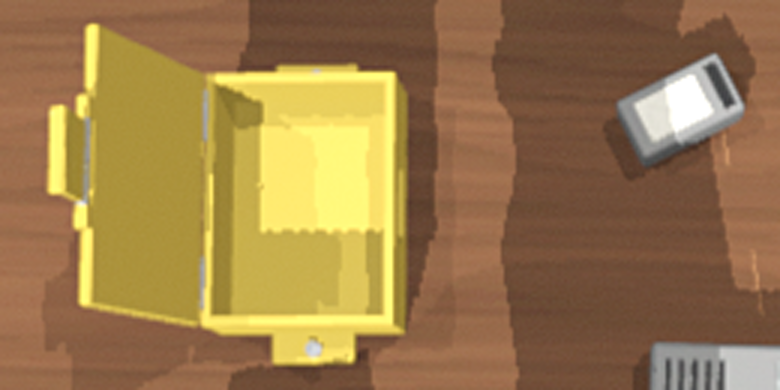

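View pics/c2.png

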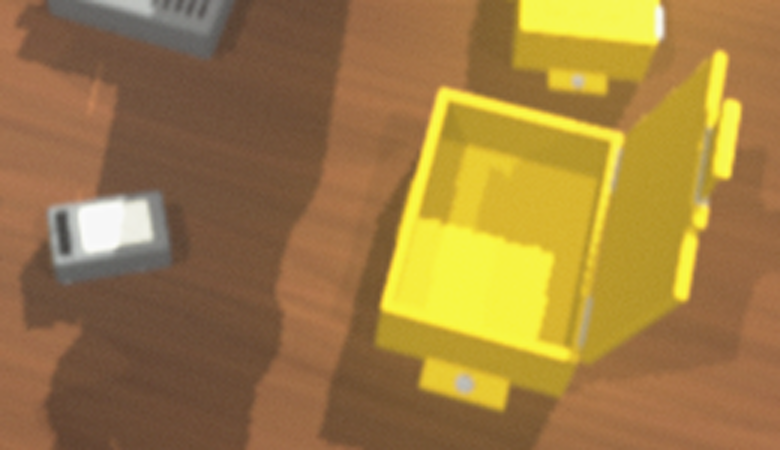

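Contacts are on the pack's far-right end, so its long axis points at about -62° in world and it is centred near (0.616, -0.094). The box's x axis lies about 4° from world x. I'll move above the pack next.

```bash
cat >> h.py <<'E'
from scipy.spatial.transform import Rotation as Ro
def plan(p,yaw,n):
    """n rows: straight move to p while turning tool y to world yaw (deg), tool z down; shift in old axes, then turn"""
    o=bot.get_obs(); w,x,y,z=o['tool_rot']; R=Ro.from_quat([x,y,z,w]); pos=o['eef_pos']
    yv=np.array([np.cos(np.radians(yaw)),np.sin(np.radians(yaw)),0]); zv=np.array([0,0,-1.])
    G=Ro.from_matrix(np.c_[np.cross(yv,zv),yv,zv]); rv=(R.inv()*G).as_rotvec()/n; d=(np.array(p)-pos)/n
    print('t',round(o['t'],2),'pos',pos.round(4),'q',o['q'].round(2))
    for i in range(n):
        s=R.inv().apply(d)*1000; print(dict(zip(['x','y','z','ax','ay','az'],[*s.round(0),*np.degrees(rv).round(1)]))); R=R*Ro.from_rotvec(rv)
E
python3 -c "
from h import *
plan((.61,-.09,.17),28,17)"
```

```text
t 0.1 pos [0.228  0.6348 0.2304] q [-1.33  0.48  0.02  1.56 -0.01  1.11 -0.08]
{'x': np.float64(-36.0), 'y': np.float64(-33.0), 'z': np.float64(4.0), 'ax': np.float64(-0.0), 'ay': np.float64(0.0), 'az': np.float64(2.5)}
{'x': np.float64(-37.0), 'y': np.float64(-31.0), 'z': np.float64(4.0), 'ax': np.float64(-0.0), 'ay': np.float64(0.0), 'az': np.float64(2.5)}
{'x': np.float64(-38.0), 'y': np.float64(-29.0), 'z': np.float64(4.0), 'ax': np.float64(-0.0), 'ay': np.float64(0.0), 'az': np.float64(2.5)}
{'x': np.float64(-39.0), 'y': np.float64(-28.0), 'z': np.float64(4.0), 'ax': np.float64(-0.0), 'ay': np.float64(0.0), 'az': np.float64(2.5)}
{'x': np.float64(-41.0), 'y': np.float64(-26.0), 'z': np.float64(4.0), 'ax': np.float64(-0.0), 'ay': np.float64(0.0), 'az': np.float64(2.5)}
{'x': np.float64(-42.0), 'y': np.float64(-24.0), 'z': np.float64(4.0), 'ax': np.float64(-0.0), 'ay': np.float64(0.0), 'az': np.float64(2.5)}
{'x': np.float64(-43.0), 'y': np.float64(-22.0), 'z': np.float64(4.0), 'ax': np.float64(-0.0), 'ay': np.float64(0.0), 'az': np.float64(2.5)}
{'x': np.float64(-44.0), 'y': np.f
[... 671 characters left out ...]
{'x': np.float64(-47.0), 'y': np.float64(-11.0), 'z': np.float64(4.0), 'ax': np.float64(-0.0), 'ay': np.float64(0.0), 'az': np.float64(2.5)}
{'x': np.float64(-47.0), 'y': np.float64(-8.0), 'z': np.float64(4.0), 'ax': np.float64(-0.0), 'ay': np.float64(0.0), 'az': np.float64(2.5)}
{'x': np.float64(-48.0), 'y': np.float64(-6.0), 'z': np.float64(4.0), 'ax': np.float64(-0.0), 'ay': np.float64(0.0), 'az': np.float64(2.5)}
{'x': np.float64(-48.0), 'y': np.float64(-4.0), 'z': np.float64(4.0), 'ax': np.float64(-0.0), 'ay': np.float64(0.0), 'az': np.float64(2.5)}
{'x': np.float64(-48.0), 'y': np.float64(-2.0), 'z': np.float64(4.0), 'ax': np.float64(-0.0), 'ay': np.float64(0.0), 'az': np.float64(2.5)}
```

Call:
jog_arm(rows=[{"x": -36,"y": -33,"z": -6,"az": 2.5,"fingers": 85},{"x": -37,"y": -31,"z": -6,"az": 2.5},{"x": -38,"y": -29,"z": -6,"az": 2.5},{"x": -39,"y": -28,"z": -6,"az": 2.5},{"x": -41,"y": -26,"z": -6,"az": 2.5},{"x": -42,"y": -24,"z": -6,"az": 2.5},{"x": -43,"y": -22,"z": 0,"az": 2.5},{"x": -44,"y": -20,"z": 0,"az": 2.5}])

```text
invalid input
```

Call:
jog_arm(rows=[{"x": -44,"y": -18,"z": 0,"az": 2.5},{"x": -45,"y": -17,"z": 0,"az": 2.5},{"x": -46,"y": -15,"z": 0,"az": 2.5},{"x": -47,"y": -13,"z": 12,"az": 2.5},{"x": -47,"y": -11,"z": 14,"az": 2.5},{"x": -47,"y": -8,"z": 14,"az": 2.5},{"x": -48,"y": -6,"z": 14,"az": 2.5},{"x": -48,"y": -4,"z": 14,"az": 2.5}])

```text
invalid input
```

```bash
python3 - <<'E'
from h import *
import pickle
plan((.616,-.094,.12),28,2)
c=cam('wrist','w1.png');c['fish']=1;pickle.dump(c,open('w1.pkl','wb'))
print(c['vertical_fov'],c['cx'],c['cy'],np.round(c['world_from_camera'],3),proj(c,(.616,-.094,.03)))
E
```

```text
t 0.1 pos [0.228  0.6348 0.2304] q [-1.33  0.48  0.02  1.56 -0.01  1.11 -0.08]
{'x': np.float64(-306.0), 'y': np.float64(-277.0), 'z': np.float64(56.0), 'ax': np.float64(-0.0), 'ay': np.float64(0.0), 'az': np.float64(21.1)}
{'x': np.float64(-385.0), 'y': np.float64(-149.0), 'z': np.float64(55.0), 'ax': np.float64(-0.0), 'ay': np.float64(0.0), 'az': np.float64(21.1)}
65.70646984690485 316.9441674906839 238.61094004352412 [[ 0.338  0.896  0.29   0.154]
 [ 0.941 -0.32  -0.106  0.661]
 [-0.003  0.308 -0.951  0.372]
 [ 0.     0.     0.     1.   ]] [ 62.49309053 491.65684896]
```

View pics/w1.png

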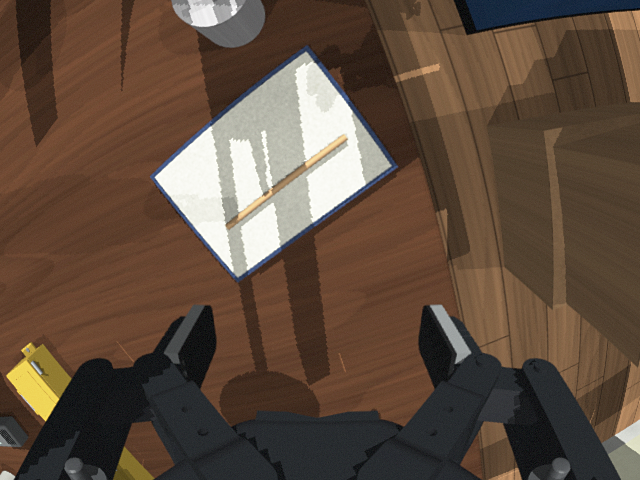

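The picture shows the start pose, with the fingers at (200,335) and (440,335), because the move was refused. The rows probably need all their keys.

Call:
jog_arm(rows=[{"x": -36,"y": -33,"z": -6,"ax": 0,"ay": 0,"az": 2.5,"fingers": 85},{"x": -37,"y": -31,"z": -6,"ax": 0,"ay": 0,"az": 2.5,"fingers": 85},{"x": -38,"y": -29,"z": -6,"ax": 0,"ay": 0,"az": 2.5,"fingers": 85},{"x": -39,"y": -28,"z": -6,"ax": 0,"ay": 0,"az": 2.5,"fingers": 85},{"x": -41,"y": -26,"z": -6,"ax": 0,"ay": 0,"az": 2.5,"fingers": 85},{"x": -42,"y": -24,"z": -6,"ax": 0,"ay": 0,"az": 2.5,"fingers": 85},{"x": -43,"y": -22,"z": 0,"ax": 0,"ay": 0,"az": 2.5,"fingers": 85},{"x": -44,"y": -20,"z": 0,"ax": 0,"ay": 0,"az": 2.5,"fingers": 85}], force=40)

```text
t: 0.95
eef_pos: [0.4092, 0.2917, 0.2675]
tool_rot: [0.0, 0.341, 0.94, 0.0]
contact_force: [1.8, 0.4, -0.6]
gripper_width: 0.998
grasp_force: 0.0
```

Call:
jog_arm(rows=[{"x": -44,"y": -18,"z": 0,"ax": 0,"ay": 0,"az": 2.5,"fingers": 85},{"x": -45,"y": -17,"z": 0,"ax": 0,"ay": 0,"az": 2.5,"fingers": 85},{"x": -46,"y": -15,"z": 0,"ax": 0,"ay": 0,"az": 2.5,"fingers": 85},{"x": -47,"y": -13,"z": 6,"ax": 0,"ay": 0,"az": 2.5,"fingers": 85},{"x": -47,"y": -11,"z": 10,"ax": 0,"ay": 0,"az": 2.5,"fingers": 85},{"x": -47,"y": -8,"z": 14,"ax": 0,"ay": 0,"az": 2.5,"fingers": 85},{"x": -48,"y": -6,"z": 14,"ax": 0,"ay": 0,"az": 2.5,"fingers": 85},{"x": -46,"y": -4,"z": 14,"ax": 0,"ay": 0,"az": 2.5,"fingers": 85}])

```text
t: 1.75
eef_pos: [0.5865, -0.0477, 0.2088]
tool_rot: [0.0, 0.499, 0.867, 0.0]
contact_force: [0.5, 0.0, 1.8]
gripper_width: 1.0
grasp_force: 0.0
```

```bash
python3 - <<'E'
from h import *
import pickle
plan((.616,-.094,.12),28,2)
c=cam('wrist','w2.png');c['fish']=1;pickle.dump(c,open('w2.pkl','wb'))
print(np.round(c['world_from_camera'],3),proj(c,(.616,-.094,.03)))
E
```

```text
t 1.75 pos [ 0.5865 -0.0477  0.2088] q [-0.41  0.39  0.5   1.82 -0.22  0.99  0.7 ]
{'x': np.float64(-27.0), 'y': np.float64(1.0), 'z': np.float64(44.0), 'ax': np.float64(0.0), 'ay': np.float64(0.0), 'az': np.float64(1.1)}
{'x': np.float64(-27.0), 'y': np.float64(2.0), 'z': np.float64(44.0), 'ax': np.float64(0.0), 'ay': np.float64(0.0), 'az': np.float64(1.1)}
[[ 0.864  0.478  0.155  0.547]
 [ 0.503 -0.822 -0.267  0.02 ]
 [-0.     0.309 -0.951  0.351]
 [ 0.     0.     0.     1.   ]] [320.07536281 268.02880875]
```

View pics/w2.png

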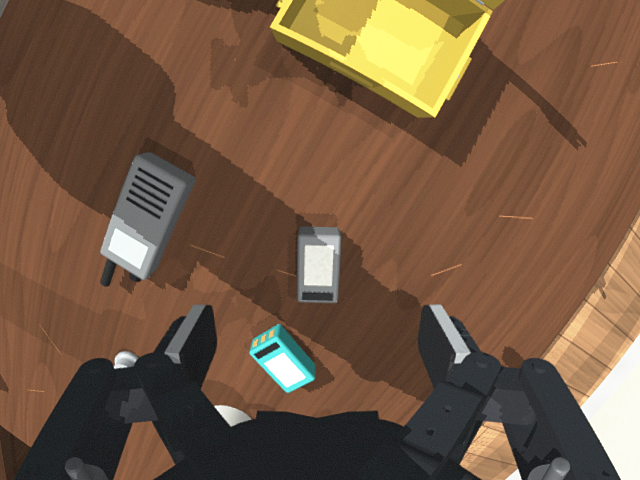

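The pack's top face spans (298..340, 235..302) in this view, close to the predicted (320,268). The turquoise decoy is at (283,358).

```bash
python3 - <<'E'
from h import *
import pickle
c=pickle.load(open('w2.pkl','rb'))
hsv=cv2.cvtColor(c['pixels'],cv2.COLOR_RGB2HSV); m=np.zeros((480,640),np.uint8); m[220:310,290:350]=(hsv[220:310,290:350,1]<75)*255
m=cv2.morphologyEx(m,cv2.MORPH_CLOSE,np.ones((7,7))); k=max(cv2.findContours(m,0,2)[0],key=cv2.contourArea)
r=cv2.minAreaRect(k);print(r);P=np.array([plane(c,*p,.03) for p in cv2.boxPoints(r)]);print(P.round(4),P.mean(0),[np.linalg.norm(P[i]-P[i-1]).round(4) for i in range(4)])
for p in [(299,237),(338,237),(338,302),(299,302)]: print(plane(c,*p,.03).round(4))
for p in [(277,325),(249,352),(290,392),(316,378)]: print('dec',plane(c,*p,.03).round(4))
E
```

```text
((318.28546142578125, 264.3663024902344), (44.11370849609375, 76.18009185791016), 1.468800663948059)
[[ 0.6132 -0.137   0.03  ]
 [ 0.5775 -0.0689  0.03  ]
 [ 0.6123 -0.0499  0.03  ]
 [ 0.651  -0.1165  0.03  ]] [ 0.61350195 -0.09306522  0.03      ] [np.float64(0.0429), np.float64(0.0769), np.float64(0.0397), np.float64(0.0771)]
[ 0.5841 -0.0774  0.03  ]
[ 0.6147 -0.0596  0.03  ]
[ 0.6492 -0.1162  0.03  ]
[ 0.6164 -0.1353  0.03  ]
dec [ 0.6101 -0.1697  0.03  ]
dec [ 0.6002 -0.2157  0.03  ]
dec [ 0.664  -0.2427  0.03  ]
dec [ 0.6786 -0.2095  0.03  ]
```

Call:
jog_arm(rows=[{"x": -28,"y": 1,"z": 20,"ax": 0,"ay": 0,"az": 0.5,"fingers": 85},{"x": -28,"y": 1,"z": 40,"ax": 0,"ay": 0,"az": 0,"fingers": 85},{"x": 0,"y": 0,"z": 40,"ax": 0,"ay": 0,"az": 0,"fingers": 75},{"x": 0,"y": 0,"z": 40,"ax": 0,"ay": 0,"az": 0,"fingers": 75},{"x": 0,"y": 0,"z": 35,"ax": 0,"ay": 0,"az": 0,"fingers": 75},{"x": 0,"y": 0,"z": 20,"ax": 0,"ay": 0,"az": 0,"fingers": 75},{"x": 0,"y": 0,"z": 8,"ax": 0,"ay": 0,"az": 0,"fingers": 75},{"x": 0,"y": 0,"z": 0,"ax": 0,"ay": 0,"az": 0,"fingers": 75}])

```text
t: 2.6
eef_pos: [0.6149, -0.0933, 0.0055]
tool_rot: [-0.001, 0.502, 0.865, -0.0]
contact_force: [0.4, 1.0, -0.3]
gripper_width: 0.876
grasp_force: 0.0
```

```bash
python3 - <<'E'
from h import *
plan((.615,-.095,.001),29.5,1)
c=cam('wrist','w3.png');c['fish']=1
print(proj(c,(.615,-.095,.03)))
E
```

```text
t 2.6 pos [ 0.6149 -0.0933  0.0055] q [-0.22  0.71  0.37  1.85 -0.39  0.66  0.9 ]
{'x': np.float64(-2.0), 'y': np.float64(-1.0), 'z': np.float64(5.0), 'ax': np.float64(-0.1), 'ay': np.float64(-0.1), 'az': np.float64(0.2)}
[316.34626359 343.4899523 ]
```

View pics/w3.png

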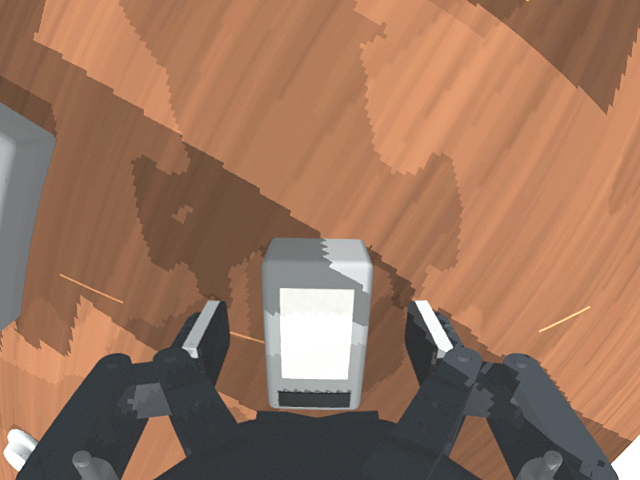

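The pack sits centred between the pads, with its label at (316,334). I'll lower 5 mm, close, then lift a little.

Call:
jog_arm(rows=[{"x": -1,"y": -1,"z": 4,"ax": 0,"ay": 0,"az": 0,"fingers": 75},{"x": 0,"y": 0,"z": 0,"ax": 0,"ay": 0,"az": 0,"fingers": 30},{"x": 0,"y": 0,"z": 0,"ax": 0,"ay": 0,"az": 0,"fingers": 30},{"x": 0,"y": 0,"z": 0,"ax": 0,"ay": 0,"az": 0,"fingers": 30},{"x": 0,"y": 0,"z": 0,"ax": 0,"ay": 0,"az": 0,"fingers": 30},{"x": 0,"y": 0,"z": 0,"ax": 0,"ay": 0,"az": 0,"fingers": 30},{"x": 0,"y": 0,"z": 0,"ax": 0,"ay": 0,"az": 0,"fingers": 30},{"x": 0,"y": 0,"z": 0,"ax": 0,"ay": 0,"az": 0,"fingers": 30}], force=50)

```text
t: 3.45
eef_pos: [0.616, -0.0948, 0.0034]
tool_rot: [0.001, 0.502, 0.865, 0.0]
contact_force: [-0.7, 0.4, 5.8]
gripper_width: 0.46
grasp_force: 51.4
```

```bash
python3 - <<'E'
from h import *
import pickle
a,b=pickle.load(open('c0.pkl','rb')); w=pickle.load(open('w2.pkl','rb'))
def tri(*obs):
    A=np.zeros((3,3));B=np.zeros(3)
    for c,u,v in obs:
        o,k=ray(c,u,v);k/=np.linalg.norm(k);M=np.eye(3)-np.outer(k,k);A+=M;B+=M@o
    return np.linalg.solve(A,B).round(4)
# rim outer corners, top + scene
R={}
for n,t,s in [('front+x',(251,160),(367.7,333.3)),('front-x',(249.3,244.3),(388.3,260.7)),('hinge-x',(187.7,243.3),(446.7,274.3)),('hinge+x',(189,160),(431.7,348.3))]:
    print(n,plane(b,*t,.056).round(4),plane(a,*s,.056).round(4),tri((b,*t),(a,*s)))
# lid free-edge corners & latch outer: from crops (top/3+(120,135), scene/3+(240,230))
T=lambda x,y:(b,x/3+120,y/3+135); S=lambda x,y:(a,x/3+240,y/3+230)
print('lid -x',tri(T(85,302),S(720,56)),'lid +x',tri(T(92,28),S(684,298)))
print('latch -x',tri(T(57,192),S(733,103)),'latch +x',tri(T(58,107),S(727,176)))
E
```

```text
front+x [0.6222 0.0751 0.056 ] [0.6261 0.078  0.056 ] [0.6236 0.0769 0.0496]
front-x [0.4716 0.0722 0.056 ] [0.4771 0.0747 0.056 ] [0.4722 0.0739 0.0477]
hinge-x [0.4707 0.1807 0.056 ] [0.4709 0.1817 0.056 ] [0.4706 0.1813 0.0553]
hinge+x [0.6198 0.1858 0.056 ] [0.6177 0.1863 0.056 ] [0.6191 0.1856 0.0586]
lid -x [0.4714 0.2153 0.1624] lid +x [0.6178 0.2216 0.161 ]
latch -x [0.5228 0.221  0.1989] latch +x [0.566  0.2241 0.1993]
```

Call:
jog_arm(rows=[{"x": 0,"y": 0,"z": -10,"ax": 0,"ay": 0,"az": 0,"fingers": 30},{"x": 0,"y": 0,"z": -30,"ax": 0,"ay": 0,"az": 0,"fingers": 30},{"x": 0,"y": 0,"z": -40,"ax": 0,"ay": 0,"az": 0,"fingers": 30},{"x": 0,"y": 0,"z": -35,"ax": 0,"ay": 0,"az": 0,"fingers": 30},{"x": 0,"y": 0,"z": -10,"ax": 0,"ay": 0,"az": 7,"fingers": 30},{"x": 0,"y": 0,"z": 0,"ax": 0,"ay": 0,"az": 7,"fingers": 30},{"x": 0,"y": 0,"z": 0,"ax": 0,"ay": 0,"az": 7,"fingers": 30},{"x": 0,"y": 0,"z": 0,"ax": 0,"ay": 0,"az": 7,"fingers": 30}])

```text
t: 4.25
eef_pos: [0.615, -0.0945, 0.128]
tool_rot: [-0.0, 0.698, 0.716, 0.0]
contact_force: [0.3, 0.5, -0.5]
gripper_width: 0.457
grasp_force: 50.5
```

```bash
python3 - <<'E'
from h import *
print(bot.get_obs()['grasp_force'])
plan((.547,.122,.125),1.7,6)
E
```

```text
50.45725643634796
t 4.25 pos [ 0.615  -0.0945  0.128 ] q [-0.37  0.57  0.59  1.81 -0.4   0.89  0.43]
{'x': np.float64(36.0), 'y': np.float64(-10.0), 'z': np.float64(1.0), 'ax': np.float64(0.0), 'ay': np.float64(-0.0), 'az': np.float64(-0.0)}
{'x': np.float64(36.0), 'y': np.float64(-10.0), 'z': np.float64(1.0), 'ax': np.float64(0.0), 'ay': np.float64(-0.0), 'az': np.float64(-0.0)}
{'x': np.float64(36.0), 'y': np.float64(-10.0), 'z': np.float64(1.0), 'ax': np.float64(0.0), 'ay': np.float64(-0.0), 'az': np.float64(-0.0)}
{'x': np.float64(36.0), 'y': np.float64(-10.0), 'z': np.float64(1.0), 'ax': np.float64(0.0), 'ay': np.float64(-0.0), 'az': np.float64(-0.0)}
{'x': np.float64(36.0), 'y': np.float64(-10.0), 'z': np.float64(1.0), 'ax': np.float64(0.0), 'ay': np.float64(-0.0), 'az': np.float64(-0.0)}
{'x': np.float64(36.0), 'y': np.float64(-10.0), 'z': np.float64(1.0), 'ax': np.float64(0.0), 'ay': np.float64(-0.0), 'az': np.float64(-0.0)}
```

Call:
jog_arm(rows=[{"x": 36,"y": -10,"z": 0,"ax": 0,"ay": 0,"az": 0,"fingers": 30},{"x": 36,"y": -10,"z": 0,"ax": 0,"ay": 0,"az": 0,"fingers": 30},{"x": 36,"y": -10,"z": 0,"ax": 0,"ay": 0,"az": 0,"fingers": 30},{"x": 36,"y": -10,"z": 0,"ax": 0,"ay": 0,"az": 0,"fingers": 30},{"x": 36,"y": -10,"z": 0,"ax": 0,"ay": 0,"az": 0,"fingers": 30},{"x": 36,"y": -10,"z": 10,"ax": 0,"ay": 0,"az": 0,"fingers": 30},{"x": 0,"y": 0,"z": 20,"ax": 0,"ay": 0,"az": 0,"fingers": 30},{"x": 0,"y": 0,"z": 15,"ax": 0,"ay": 0,"az": 0,"fingers": 30}])

```text
t: 5.05
eef_pos: [0.5479, 0.121, 0.0819]
tool_rot: [-0.0, 0.695, 0.719, 0.0]
contact_force: [-1.4, -1.0, -0.4]
gripper_width: 0.46
grasp_force: 50.7
```

```bash
python3 - <<'E'
from h import *
plan((.547,.122,.010),1.7,2)
cam('wrist','w4.png')
E
```

```text
t 5.05 pos [0.5479 0.121  0.0819] q [-0.75  0.54  0.55  1.98 -0.42  0.73  0.09]
{'x': np.float64(1.0), 'y': np.float64(-0.0), 'z': np.float64(36.0), 'ax': np.float64(-0.0), 'ay': np.float64(-0.0), 'az': np.float64(0.1)}
{'x': np.float64(1.0), 'y': np.float64(-0.0), 'z': np.float64(36.0), 'ax': np.float64(-0.0), 'ay': np.float64(-0.0), 'az': np.float64(0.1)}
```

View pics/w4.png

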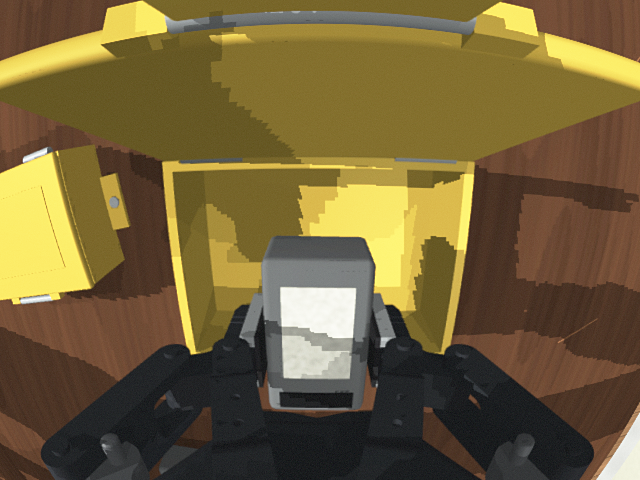

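The pack is centred over the box, but the wrist camera sits on the lid side at (x, 0..160) and would come close to the lid on lowering. I'll turn 60° first, which swings the camera away from the lid.

Call:
jog_arm(rows=[{"x": 0,"y": 0,"z": 0,"ax": 0,"ay": 0,"az": -8,"fingers": 30},{"x": 0,"y": 0,"z": 0,"ax": 0,"ay": 0,"az": -8,"fingers": 30},{"x": 0,"y": 0,"z": 0,"ax": 0,"ay": 0,"az": -8,"fingers": 30},{"x": 0,"y": 0,"z": 0,"ax": 0,"ay": 0,"az": -8,"fingers": 30},{"x": 0,"y": 0,"z": 0,"ax": 0,"ay": 0,"az": -8,"fingers": 30},{"x": 0,"y": 0,"z": 0,"ax": 0,"ay": 0,"az": -8,"fingers": 30},{"x": 0,"y": 0,"z": 0,"ax": 0,"ay": 0,"az": -8,"fingers": 30},{"x": 0,"y": 0,"z": 0,"ax": 0,"ay": 0,"az": -4,"fingers": 30}])

```text
t: 5.9
eef_pos: [0.5492, 0.1171, 0.0828]
tool_rot: [0.0, 0.243, 0.97, -0.0]
contact_force: [0.2, -1.1, -1.3]
gripper_width: 0.458
grasp_force: 50.7
```

```bash
python3 - <<'E'
from h import *
plan((.547,.126,.010),62,1)
E
```

```text
t 5.9 pos [0.5492 0.1171 0.0828] q [-0.54  0.49  0.28  1.97 -0.2   0.71  0.94]
{'x': np.float64(6.0), 'y': np.float64(7.0), 'z': np.float64(73.0), 'ax': np.float64(-0.0), 'ay': np.float64(0.0), 'az': np.float64(-0.2)}
```

Call:
jog_arm(rows=[{"x": 6,"y": 7,"z": 10,"ax": 0,"ay": 0,"az": 0,"fingers": 30},{"x": 0,"y": 0,"z": 20,"ax": 0,"ay": 0,"az": 0,"fingers": 30},{"x": 0,"y": 0,"z": 20,"ax": 0,"ay": 0,"az": 0,"fingers": 30},{"x": 0,"y": 0,"z": 12,"ax": 0,"ay": 0,"az": 0,"fingers": 30},{"x": 0,"y": 0,"z": 5,"ax": 0,"ay": 0,"az": 0,"fingers": 30},{"x": 0,"y": 0,"z": 3,"ax": 0,"ay": 0,"az": 0,"fingers": 30},{"x": 0,"y": 0,"z": 2,"ax": 0,"ay": 0,"az": 0,"fingers": 30},{"x": 0,"y": 0,"z": 0,"ax": 0,"ay": 0,"az": 0,"fingers": 30}])

```text
t: 6.7
eef_pos: [0.5471, 0.1284, 0.0107]
tool_rot: [0.0, 0.244, 0.97, 0.0]
contact_force: [0.3, 0.1, -0.9]
gripper_width: 0.459
grasp_force: 50.7
```

Call:
jog_arm(rows=[{"x": 0,"y": 0,"z": 2,"ax": 0,"ay": 0,"az": 0,"fingers": 30},{"x": 0,"y": 0,"z": 0,"ax": 0,"ay": 0,"az": 0,"fingers": 30},{"x": 0,"y": 0,"z": 0,"ax": 0,"ay": 0,"az": 0,"fingers": 50},{"x": 0,"y": 0,"z": 0,"ax": 0,"ay": 0,"az": 0,"fingers": 50},{"x": 0,"y": 0,"z": 0,"ax": 0,"ay": 0,"az": 0,"fingers": 50},{"x": 0,"y": 0,"z": 0,"ax": 0,"ay": 0,"az": 0,"fingers": 50},{"x": 0,"y": 0,"z": -5,"ax": 0,"ay": 0,"az": 0,"fingers": 50},{"x": 0,"y": 0,"z": -15,"ax": 0,"ay": 0,"az": 0,"fingers": 50}])

```text
t: 7.5
eef_pos: [0.5457, 0.128, 0.028]
tool_rot: [-0.001, 0.244, 0.97, -0.001]
contact_force: [0.5, -0.5, 0.2]
gripper_width: 0.588
grasp_force: 0.0
```

Call:
jog_arm(rows=[{"x": 0,"y": 0,"z": -30,"ax": 0,"ay": 0,"az": 0,"fingers": 50},{"x": 0,"y": 0,"z": -45,"ax": 0,"ay": 0,"az": 0,"fingers": 50},{"x": 0,"y": 0,"z": -45,"ax": 0,"ay": 0,"az": 0,"fingers": 0},{"x": 0,"y": 0,"z": -45,"ax": 0,"ay": 0,"az": 0,"fingers": 0},{"x": 0,"y": 0,"z": -45,"ax": 0,"ay": 0,"az": 0,"fingers": 0},{"x": 0,"y": 0,"z": -15,"ax": 0,"ay": 0,"az": 8,"fingers": 0},{"x": 0,"y": 0,"z": 0,"ax": 0,"ay": 0,"az": 8,"fingers": 0},{"x": 0,"y": 0,"z": 0,"ax": 0,"ay": 0,"az": 8,"fingers": 0}])

```text
t: 8.3
eef_pos: [0.547, 0.1282, 0.2557]
tool_rot: [0.001, 0.443, 0.896, 0.001]
contact_force: [-0.7, 0.0, -0.4]
gripper_width: -0.005
grasp_force: 0.0
```

```bash
python3 - <<'E'
from h import *
plan((.60,.29,.255),0,5)
c=cam('top','t2.png')
a=cam('scene'); cv2.imwrite('pics/m2.png',np.hstack([cv2.resize(c['pixels'][120:270,120:280,::-1],(400,375)),cv2.resize(a['pixels'][230:380,340:500,::-1],(400,375))]))
E
```

```text
t 8.3 pos [0.547  0.1282 0.2557] q [-0.69  0.28  0.42  1.83 -0.13  1.06  0.44]
{'x': np.float64(19.0), 'y': np.float64(28.0), 'z': np.float64(0.0), 'ax': np.float64(0.0), 'ay': np.float64(-0.0), 'az': np.float64(7.5)}
{'x': np.float64(23.0), 'y': np.float64(25.0), 'z': np.float64(0.0), 'ax': np.float64(0.0), 'ay': np.float64(-0.0), 'az': np.float64(7.5)}
{'x': np.float64(26.0), 'y': np.float64(22.0), 'z': np.float64(0.0), 'ax': np.float64(0.0), 'ay': np.float64(-0.0), 'az': np.float64(7.5)}
{'x': np.float64(29.0), 'y': np.float64(19.0), 'z': np.float64(0.0), 'ax': np.float64(0.0), 'ay': np.float64(-0.0), 'az': np.float64(7.5)}
{'x': np.float64(31.0), 'y': np.float64(15.0), 'z': np.float64(0.0), 'ax': np.float64(0.0), 'ay': np.float64(-0.0), 'az': np.float64(7.5)}
```

View pics/m2.png

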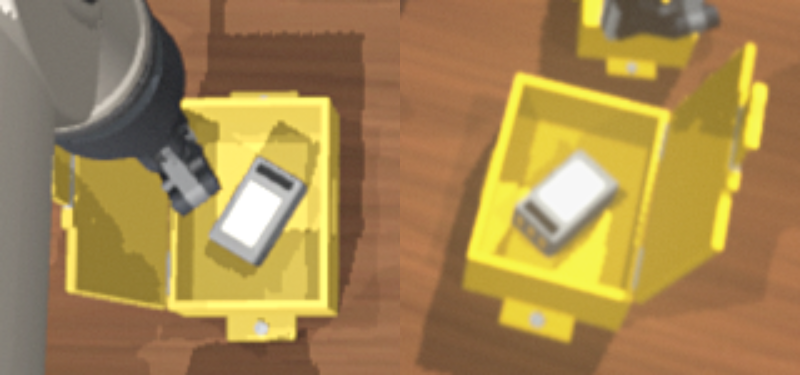

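Both views show the pack lying flat inside the box, at about (258,210) in the left half and (570,200) in the right. Next I'll go behind the lid.

Call:
jog_arm(rows=[{"x": 19,"y": 28,"z": 0,"ax": 0,"ay": 0,"az": 7.5,"fingers": 0},{"x": 23,"y": 25,"z": 0,"ax": 0,"ay": 0,"az": 7.5,"fingers": 0},{"x": 26,"y": 22,"z": 0,"ax": 0,"ay": 0,"az": 7.5,"fingers": 0},{"x": 29,"y": 19,"z": 0,"ax": 0,"ay": 0,"az": 7.5,"fingers": 0},{"x": 31,"y": 15,"z": 0,"ax": 0,"ay": 0,"az": 7.5,"fingers": 0},{"x": 0,"y": 0,"z": 35,"ax": 0,"ay": 0,"az": 0,"fingers": 0},{"x": 0,"y": 0,"z": 45,"ax": 0,"ay": 0,"az": 0,"fingers": 0},{"x": 0,"y": 0,"z": 30,"ax": 0,"ay": 0,"az": 0,"fingers": 0}])

```text
t: 9.2
eef_pos: [0.5975, 0.2911, 0.1411]
tool_rot: [-0.0, 0.704, 0.71, -0.001]
contact_force: [-0.9, -0.6, 0.2]
gripper_width: 0.002
grasp_force: 0.0
```

```bash
python3 - <<'E'
from h import *
plan((.60,.29,.14),1.5,1)
for th in np.radians([108,90,75,60,45,30,15,5,0]):
    print(np.degrees(th).round(),(.1835-.095*np.cos(th)+.007*np.sin(th)+.011).round(4),(.056+.095*np.sin(th)+.007*np.cos(th)).round(4))
E
```

```text
t 9.2 pos [0.5975 0.2911 0.1411] q [-0.86  0.59  0.45  1.68 -0.3   0.95 -0.29]
{'x': np.float64(-1.0), 'y': np.float64(2.0), 'z': np.float64(1.0), 'ax': np.float64(-0.1), 'ay': np.float64(0.1), 'az': np.float64(-1.0)}
108.0 0.2305 0.1442
90.0 0.2015 0.151
75.0 0.1767 0.1496
60.0 0.1531 0.1418
45.0 0.1323 0.1281
30.0 0.1157 0.1096
15.0 0.1045 0.0873
5.0 0.1005 0.0713
0.0 0.0995 0.063
```

Call:
jog_arm(rows=[{"x": -28,"y": 2,"z": -2,"ax": 0,"ay": 0,"az": 0,"fingers": 0},{"x": -28,"y": 0,"z": -2,"ax": 0,"ay": 0,"az": 0,"fingers": 0},{"x": -16,"y": 0,"z": -3,"ax": 0,"ay": 0,"az": 0,"fingers": 0},{"x": -16,"y": 0,"z": -3,"ax": 0,"ay": 0,"az": 0,"fingers": 0},{"x": -12,"y": 0,"z": 0,"ax": 0,"ay": 0,"az": 0,"fingers": 0},{"x": -12,"y": 0,"z": 0,"ax": 0,"ay": 0,"az": 0,"fingers": 0},{"x": -12,"y": 0,"z": 4,"ax": 0,"ay": 0,"az": 0,"fingers": 0},{"x": -12,"y": 0,"z": 4,"ax": 0,"ay": 0,"az": 0,"fingers": 0}])

```text
t: 10.0
eef_pos: [0.6018, 0.1547, 0.1454]
tool_rot: [0.0, 0.705, 0.709, 0.0]
contact_force: [0.1, 1.2, 0.3]
gripper_width: 0.001
grasp_force: 0.6
```

Call:
jog_arm(rows=[{"x": -11,"y": 0,"z": 8,"ax": 0,"ay": 0,"az": 0,"fingers": 0},{"x": -11,"y": 0,"z": 8,"ax": 0,"ay": 0,"az": 0,"fingers": 0},{"x": -8,"y": 0,"z": 10,"ax": 0,"ay": 0,"az": 0,"fingers": 0},{"x": -8,"y": 0,"z": 10,"ax": 0,"ay": 0,"az": 0,"fingers": 0},{"x": -6,"y": 0,"z": 11,"ax": 0,"ay": 0,"az": 0,"fingers": 0},{"x": -5,"y": 0,"z": 11,"ax": 0,"ay": 0,"az": 0,"fingers": 0},{"x": -3,"y": 0,"z": 10,"ax": 0,"ay": 0,"az": 0,"fingers": 0},{"x": -2,"y": 0,"z": 8,"ax": 0,"ay": 0,"az": 0,"fingers": 0}])

```text
t: 10.8
eef_pos: [0.6014, 0.1011, 0.0682]
tool_rot: [-0.0, 0.706, 0.709, -0.0]
contact_force: [0.4, 0.6, 0.7]
gripper_width: 0.002
grasp_force: 0.4
```

Call:
jog_arm(rows=[{"x": 0,"y": 0,"z": 3,"ax": 0,"ay": 0,"az": 0,"fingers": 0},{"x": 0,"y": 0,"z": 3,"ax": 0,"ay": 0,"az": 0,"fingers": 0},{"x": 0,"y": 0,"z": 1,"ax": 0,"ay": 0,"az": 0,"fingers": 0},{"x": 0,"y": 0,"z": 0,"ax": 0,"ay": 0,"az": 0,"fingers": 0},{"x": 0,"y": 0,"z": 0,"ax": 0,"ay": 0,"az": 0,"fingers": 0},{"x": 0,"y": 0,"z": 0,"ax": 0,"ay": 0,"az": 0,"fingers": 0},{"x": 0,"y": 0,"z": 0,"ax": 0,"ay": 0,"az": 0,"fingers": 0},{"x": 0,"y": 0,"z": 0,"ax": 0,"ay": 0,"az": 0,"fingers": 0}])

```text
t: 11.6
eef_pos: [0.6014, 0.1012, 0.0631]
tool_rot: [-0.0, 0.706, 0.709, -0.0]
contact_force: [-2.7, -1.0, 5.1]
gripper_width: 0.003
grasp_force: 2.8
```

Call:
jog_arm(rows=[{"x": 0,"y": 0,"z": -20,"ax": 0,"ay": 0,"az": 0,"fingers": 0},{"x": 0,"y": 0,"z": -30,"ax": 0,"ay": 0,"az": 0,"fingers": 0},{"x": -30,"y": -20,"z": 0,"ax": 0,"ay": 0,"az": 0,"fingers": 0},{"x": -30,"y": -20,"z": 0,"ax": 0,"ay": 0,"az": 0,"fingers": 0},{"x": -10,"y": -16,"z": 0,"ax": 0,"ay": 0,"az": 0,"fingers": 0},{"x": 0,"y": 0,"z": 0,"ax": 0,"ay": 0,"az": 0,"fingers": 0},{"x": 0,"y": 0,"z": 0,"ax": 0,"ay": 0,"az": 0,"fingers": 0},{"x": 0,"y": 0,"z": 0,"ax": 0,"ay": 0,"az": 0,"fingers": 0}])

```text
t: 12.4
eef_pos: [0.5471, 0.0323, 0.1126]
tool_rot: [0.0, 0.705, 0.709, 0.001]
contact_force: [0.4, 0.6, 0.9]
gripper_width: -0.004
grasp_force: 0.0
```

```bash
python3 - <<'E'
from h import *
plan((.545,.036,.11),1.5,1)
for n in('top','scene','wrist'):
    c=cam(n,'l_'+n+'.png'); hsv=cv2.cvtColor(c['pixels'],cv2.COLOR_RGB2HSV); m=(hsv[...,0]>20)&(hsv[...,0]<34)&(hsv[...,1]>140)&(hsv[...,2]>60)
    if n=='top':
        for r in range(150,260,8):
            u=np.where(m[r,170:300])[0]+170
            if len(u):print(r,u.min(),u.max(),plane(c,u.max(),r,.056).round(3))
    if n=='scene':
        k=m.copy();k[:,:340]=0;k[:225]=0
        for r in range(250,370,8):
            u=np.where(k[r])[0]
            if len(u):print('s',r,u.min(),u.max(),plane(c,u.min(),r,.056).round(3))
E
```

```text
t 12.4 pos [0.5471 0.0323 0.1126] q [-0.54  0.45  0.47  1.99 -0.29  0.76  0.11]
{'x': np.float64(4.0), 'y': np.float64(-2.0), 'z': np.float64(3.0), 'ax': np.float64(0.1), 'ay': np.float64(-0.0), 'az': np.float64(-1.2)}
222 252 252 [0.511 0.069 0.056]
230 249 254 [0.497 0.065 0.056]
238 246 254 [0.483 0.064 0.056]
246 244 253 [0.469 0.066 0.056]
s 250 411 456 [0.441 0.109 0.056]
s 258 386 442 [0.473 0.069 0.056]
s 266 384 426 [0.49  0.07  0.056]
s 274 381 448 [0.508 0.069 0.056]
s 282 358 444 [0.537 0.035 0.056]
s 290 356 443 [0.554 0.036 0.056]
s 298 353 443 [0.57  0.035 0.056]
s 306 369 442 [0.576 0.066 0.056]
s 314 370 440 [0.59  0.072 0.056]
s 322 368 438 [0.606 0.073 0.056]
s 330 366 435 [0.621 0.074 0.056]
s 338 366 433 [0.635 0.078 0.056]
s 346 368 433 [0.648 0.085 0.056]
s 354 380 430 [0.655 0.107 0.056]
s 362 389 408 [0.664 0.125 0.056]
```

Call:
jog_arm(rows=[{"x": 3,"y": 0,"z": 20,"ax": 0,"ay": 0,"az": 0,"fingers": 0},{"x": 0,"y": 0,"z": 20,"ax": 0,"ay": 0,"az": 0,"fingers": 0},{"x": 0,"y": 0,"z": 8,"ax": 0,"ay": 0,"az": 0,"fingers": 0},{"x": 0,"y": 0,"z": 8,"ax": 0,"ay": 0,"az": 0,"fingers": 0},{"x": 0,"y": 0,"z": 7,"ax": 0,"ay": 0,"az": 0,"fingers": 0},{"x": 0,"y": 0,"z": 7,"ax": 0,"ay": 0,"az": 0,"fingers": 0},{"x": 0,"y": 0,"z": 6,"ax": 0,"ay": 0,"az": 0,"fingers": 0},{"x": 0,"y": 0,"z": 3,"ax": 0,"ay": 0,"az": 0,"fingers": 0}])

```text
t: 13.35
eef_pos: [0.546, 0.0336, 0.033]
tool_rot: [0.0, 0.706, 0.709, -0.0]
contact_force: [0.6, -1.0, 1.1]
gripper_width: -0.002
grasp_force: 0.4
```

Next I'll push toward the box front (+y).

Call:
jog_arm(rows=[{"x": 5,"y": 0,"z": 0,"ax": 0,"ay": 0,"az": 0,"fingers": 0},{"x": 5,"y": 0,"z": 0,"ax": 0,"ay": 0,"az": 0,"fingers": 0},{"x": 4,"y": 0,"z": 0,"ax": 0,"ay": 0,"az": 0,"fingers": 0},{"x": 3,"y": 0,"z": 0,"ax": 0,"ay": 0,"az": 0,"fingers": 0},{"x": 2,"y": 0,"z": 0,"ax": 0,"ay": 0,"az": 0,"fingers": 0},{"x": 0,"y": 0,"z": 0,"ax": 0,"ay": 0,"az": 0,"fingers": 0},{"x": 0,"y": 0,"z": 0,"ax": 0,"ay": 0,"az": 0,"fingers": 0},{"x": 0,"y": 0,"z": 0,"ax": 0,"ay": 0,"az": 0,"fingers": 0}])

```text
t: 14.15
eef_pos: [0.5459, 0.0531, 0.0334]
tool_rot: [-0.0, 0.706, 0.709, 0.0]
contact_force: [0.2, -0.8, -1.2]
gripper_width: -0.003
grasp_force: 0.3
```

Call:
jog_arm(rows=[{"x": 2,"y": 0,"z": 0,"ax": 0,"ay": 0,"az": 0,"fingers": 0},{"x": 1,"y": 0,"z": 0,"ax": 0,"ay": 0,"az": 0,"fingers": 0},{"x": 1,"y": 0,"z": 0,"ax": 0,"ay": 0,"az": 0,"fingers": 0},{"x": 1,"y": 0,"z": 0,"ax": 0,"ay": 0,"az": 0,"fingers": 0},{"x": 1,"y": 0,"z": 0,"ax": 0,"ay": 0,"az": 0,"fingers": 0},{"x": 0,"y": 0,"z": 0,"ax": 0,"ay": 0,"az": 0,"fingers": 0},{"x": 0,"y": 0,"z": 0,"ax": 0,"ay": 0,"az": 0,"fingers": 0},{"x": 0,"y": 0,"z": 0,"ax": 0,"ay": 0,"az": 0,"fingers": 0}])

```text
t: 14.95
eef_pos: [0.5458, 0.0534, 0.0334]
tool_rot: [0.002, 0.707, 0.707, -0.002]
contact_force: [0.6, -13.7, 0.3]
gripper_width: -0.002
grasp_force: 6.9
```

The push stalls at 13.7 N, so the latch is flush. I'll back off, lift and check.

Call:
jog_arm(rows=[{"x": -10,"y": 0,"z": 0,"ax": 0,"ay": 0,"az": 0,"fingers": 0},{"x": -20,"y": 0,"z": 0,"ax": 0,"ay": 0,"az": 0,"fingers": 0},{"x": -15,"y": 0,"z": -10,"ax": 0,"ay": 0,"az": 0,"fingers": 0},{"x": -20,"y": 0,"z": -45,"ax": 0,"ay": 0,"az": 0,"fingers": 0},{"x": -20,"y": 0,"z": -45,"ax": 0,"ay": 0,"az": 0,"fingers": 0},{"x": -20,"y": 0,"z": -45,"ax": 0,"ay": 0,"az": 0,"fingers": 0},{"x": 0,"y": 0,"z": 0,"ax": 0,"ay": 0,"az": 0,"fingers": 0},{"x": 0,"y": 0,"z": 0,"ax": 0,"ay": 0,"az": 0,"fingers": 0}])

```text
t: 15.75
eef_pos: [0.547, -0.0464, 0.1801]
tool_rot: [0.001, 0.706, 0.708, 0.002]
contact_force: [-0.0, -0.4, -1.4]
gripper_width: -0.003
grasp_force: 0.0
```

```bash
python3 - <<'E'
from h import *
c=cam('wrist');a=cam('scene')
cv2.imwrite('pics/f.png',np.hstack([cv2.resize(c['pixels'][...,::-1],(400,300),interpolation=cv2.INTER_AREA),cv2.resize(a['pixels'][240:375,330:510,::-1],(400,300))]))
E
```

```text
(no output)
```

View pics/f.png

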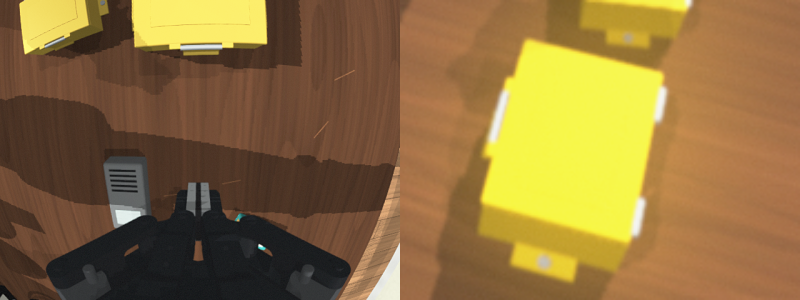

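The lid is shut flat and the latch is folded against the front, at (200,48) in the left half and (495,125) in the right. The arm is clear of everything.

```bash
python3 -c "
from station import bot
print(bot.hand_in())"
```

```text
the job is handed in; nothing more can be done
None
```

I put the battery pack in the box and let go of it, shut the lid, pressed the latch flush and handed the job in at about 16 s; no verdict came back.

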